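# Spread heaped end caps in a stock tray

### The arm

A 6-joint arm with a two-finger parallel gripper is mounted at the origin on the work surface. World frame = base frame: x ahead of the robot, y to its left, z up, the work surface at z = 0. Lengths are in m, angles in rad, forces in N, time in s.
With the tool pointing down it reaches from about 0.275 to 0.75 m from the base axis. Payload 10.2 kg.
Tool frame: the origin (TCP) lies on the centre line of the jaws, within the pads' length; the fingertips stand 19 mm ahead of it and the grasp point (between the pads) is the TCP (arm.tip_reach is the distance from the TCP to the fingertips, in m); z points along the fingers, y is the line along which they close (so a half turn about z gives the same grasp; the last joint's range is limited). The gripper opens to 85 mm and grips with 20 to 120 N. Pads are 22 mm wide; open, the fingers measure 114 mm over their backs; the gripper's body (76 mm by 85 mm) begins 54 mm behind the grasp point. The pads swing forward as they close: fully open they stand 13 mm farther back than shut.
Start: joints at [0.946, 0.313, 1.498, -0, 1.331, -0.223], TCP at [0.205, 0.483, 0.25] pointing down, gripper open.
Joint ranges: [-2.94, 2.94], [-0.97, 2.17], [0.19, 2.56], [-1.23, 4.37], [0.02, 3.11], [-2.88, 2.88]. Speed limits (rad/s): [2.39, 2.39, 3.01, 3.14, 3.14, 3.14].

### API

Orientations are given as a unit quaternion [x, y, z, w].
In Python, from station import arm, grab_frame, calibration, job, nets gives the robot as it stands.
- The arm moves only by the tool move_arm, never from a script. Its arguments are lists of equal length, an entry for each row: "hand": the finger opening in cm, from 0 to 8.54; "delta_pos": the shift along the tool's x, y, z in cm, a list of three; "rotation": the turn, a rotation vector about the tool's x, y, z in degrees, a list of three. In form: {"hand": [hand, ...], "delta_pos": [[x, y, z], ...], "rotation": [[wx, wy, wz], ...]}. A call has 1 to 20 rows; each row shifts and turns the commanded pose from where the row before left it, along the tool's axes as they then stand; what a row does not reach is not made up. A row lasts 1/12 s, in which the tool goes at most 41.7 mm and 7.16 degrees, less where a joint would pass 70% of its speed; a pose out of reach is approached as far as the arm can. A call with a gripper value outside its range is refused whole. The fingers move at their own pace and stop on an object; the grip force is fixed at half the most. Time passes only in rows, so rows that do not move let the fingers close. It gives the time, the measured TCP pose, the force, the opening and the grip force at its end, in the units of the state.
- arm.get_state(): the state, without advancing time (a new reading comes with each control period).
- grab_frame(name): name is "scene" or "side" or "wrist"; returns (picture, depth): 420x560x3 uint8, blue, green, red; 420x560 float32, m along the optical axis (not along the pixel's ray), 0 where there is no reading.
- calibration(name): a dict with "fx", "fy", "cx", "cy" (pixels), "R" (3x3) and "t" (3): a world point X has camera coordinates R X + t; the wrist camera has in their place "tool_from_camera" (4x4, takes a point from camera to tool coordinates, whose origin is the TCP and whose axes are the flange's). Camera axes: x right, y down, z forward; pixel columns grow to the right and rows downward; lengths in m; the calibration is good to about 2 mm. A picture is of the moment at which its call begins: read the wrist's pose just before it. calibration takes no time and is no camera call.
- job.finish_job(): hands the job in; it is judged then, once.
Trained networks look in the newest picture that a camera, given by its name, has taken for a name from the list of things; names that differ only in an ending like _2 or _b are one class to them, and where a whole thing is asked for, a point or a joint stands for the part that bears it (a point fixed in the world has none). Each returns a list of dicts, best first, with "p" (0 to 1); they miss things now and then, are a little off and sometimes report something else, mostly with a low value. They report only what shows in the picture. A call takes as long as a camera call.
- nets.find_in(camera, target): "extent" ([left, top, right, bottom] in pixels, round what is visible of it).
- nets.pinpoint(camera, target): "location" ([column, row] in pixels: a listed point, or the origin of a listed thing).
The state is a dict: "t": time; "joint_positions": joint angles; "qd": joint speeds; "joint_efforts": joint torques, N m; "position": TCP position; "eef_rot": TCP orientation; "contact_force": force on the tool from outside, world axes, zero at the start; "ft_torque": the same for the moment, N m; "finger_gap": finger opening in m; "finger_force": force on a finger pad.
Only numpy, scipy, OpenCV 4.12 (cv2) and the standard library are available. Lean on these libraries where they do the work, as an engineer would, in place of code of your own. Each camera call takes 0.05 s, during which the arm holds its last target. There are 200 camera calls.

### The job

The three small black rubber end caps in the long, shallow brown cardboard tray have been left in a heap. Spread them into an even single layer: one cap standing upright on the tray floor wholly inside each of the three equal thirds marked by the lines across the tray, with at least 15 mm of clear floor between neighbouring caps.

Things in the scene. Friction and masses are not known exactly. Their poses are not given: they have to be found in the camera images.
- tray: Shallow open brown cardboard tray, fixed, 178 (x) by 308 (y) by 25 mm high; walls and floor 4 mm thick. Origin: centre of its underside, on the bench; inner floor 4 mm above it. Dark lines across the floor at y = -50 and +50 mm mark thirds centred at y = -100, 0 and +100 mm. It holds the heap; the divided tray beyond it and the parts around it (under 80 mm tall) are other stock.
- cap_a: Black rubber pipe end cap with a thin steel band, an upright cylinder 48 mm in diameter, 42 mm tall, 60 to 120 g; one of three alike. Origin: centre of its flat underside; z up to its flat closed top. At the start one of the heap's two bottom caps, on the tray floor, 6 mm clear of the other, roughly in line along the tray, 30 mm or more clear of the long walls.
- cap_b: Black rubber pipe end cap with a thin steel band, an upright cylinder 48 mm in diameter, 42 mm tall, 60 to 120 g; one of three alike. Origin: centre of its flat underside; z up to its flat closed top. At the start the heap's other bottom cap, on the tray floor.
- cap_c: Black rubber pipe end cap with a thin steel band, an upright cylinder 48 mm in diameter, 42 mm tall, 60 to 120 g; one of three alike. Origin: centre of its flat underside; z up to its flat closed top. At the start it stands on the other two, straddling them, its underside 42 mm above the tray floor.

How it is judged:
At the end, for the whole second after the job is handed in: All three caps rest upright (within 10 degrees) on the tray floor, one per third in any order: each centre within 29 mm, along the tray, of its third's middle (at most 3 mm over a line), and all centres over 60 mm apart (12 mm gaps) (z of cap_a in the frame of tray between 0 and 0.009 m and x of cap_a in the frame of tray between -0.085 and 0.085 m and angle between each of cap_a, cap_b, cap_c's own z axis and vertical below 0.17 rad and linear speed of each of cap_a, cap_b, cap_c below 0.02 m/s and z of cap_b in the frame of tray between 0 and 0.009 m and x of cap_b in the frame of tray between -0.085 and 0.085 m and z of cap_c in the frame of tray between 0 and 0.009 m and x of cap_c in the frame of tray between -0.085 and 0.085 m and horizontal distance between cap_a and cap_b above 0.06 m and horizontal distance between each of cap_a, cap_b and cap_c above 0.06 m and ((y of cap_a in the frame of tray between -0.129 and -0.071 m and y of cap_b in the frame of tray between -0.029 and 0.029 m and y of cap_c in the frame of tray between 0.071 and 0.129 m) or (y of cap_a in the frame of tray between -0.129 and -0.071 m and y of cap_c in the frame of tray between -0.029 and 0.029 m and y of cap_b in the frame of tray between 0.071 and 0.129 m) or (y of cap_b in the frame of tray between -0.129 and -0.071 m and y of cap_a in the frame of tray between -0.029 and 0.029 m and y of cap_c in the frame of tray between 0.071 and 0.129 m) or (y of cap_b in the frame of tray between -0.129 and -0.071 m and y of cap_c in the frame of tray between -0.029 and 0.029 m and y of cap_a in the frame of tray between 0.071 and 0.129 m) or (y of cap_c in the frame of tray between -0.129 and -0.071 m and y of cap_a in the frame of tray between -0.029 and 0.029 m and y of cap_b in the frame of tray between 0.071 and 0.129 m) or (y of cap_c in the frame of tray between -0.129 and -0.071 m and y of cap_b in the frame of tray between -0.029 and 0.029 m and y of cap_a in the frame of tray between 0.071 and 0.129 m))); the robot touches nothing.
It also fails if it takes over 62 s, if anything falls off the work surface, if the arm or the gripper's body presses on something with over 40 N, if the wrist force passes 120 N, or if a joint passes its speed limit or range.

## Working session

There is one attempt and no reset: what is moved stays moved. The work goes in short steps, Python scripts to look and compute and a tool call to move; the robot and the scene stay as the last step left them, time stands still between calls to the robot, and variables do not carry over. Pictures are saved under pics/ and viewed, at most 10 in all, crops included, and the job is handed in when it is done.

Besides the shell and the picture viewer there is one more tool, called after "Request:" as name(argument=value, ...) on one line, values as JSON. move_arm: Moves the arm, as the interface text tells. Its arguments: {"type":"object","properties":{"hand":{"type":"array"},"delta_pos":{"type":"array"},"rotation":{"type":"array"}},"required":["hand","delta_pos","rotation"]}

```bash
mkdir -p pics
cat > h.py <<'E'
import numpy as np, cv2
from scipy.spatial.transform import Rotation as Ro
from station import arm, grab_frame, calibration, job, nets
def cloud(name):
    s=arm.get_state(); im,d=grab_frame(name); c=calibration(name)
    v,u=np.mgrid[:420,:560]
    P=np.stack([(u-c['cx'])/c['fx']*d,(v-c['cy'])/c['fy']*d,d],-1)
    if 'R' in c: W=(P-np.array(c['t']))@np.array(c['R'])
    else:
        T=np.array(c['tool_from_camera']); P=P@T[:3,:3].T+T[:3,3]
        W=P@Ro.from_quat(s['eef_rot']).as_matrix().T+np.array(s['position'])
    W[d==0]=np.nan
    return im,d,W
E
python3 - <<'E'
from h import *
s=arm.get_state(); print(s['position'],s['eef_rot'],s['finger_gap'])
print(Ro.from_quat(s['eef_rot']).as_matrix().round(3))
for n in ['scene','wrist']:
    im,d,W=cloud(n); cv2.imwrite(f'pics/{n}0.png',im)
    for t in ['cap_a','tray']:
        for r in nets.find_in(n,t)[:4]:
            e=np.array(r['extent']).astype(int); u,v=(e[0]+e[2])//2,(e[1]+e[3])//2
            print(n,t,round(r['p'],2),e,W[v,u].round(3))
E
```

```text
[0.20518878 0.48297838 0.24972393] [ 1.99554206e-01  9.79886567e-01 -6.04183435e-04 -2.64300008e-04] 0.0852508241188077
[[-0.92   0.391 -0.001]
 [ 0.391  0.92  -0.001]
 [ 0.    -0.001 -1.   ]]
scene cap_a 0.93 [268 180 305 221] [0.593 0.022 0.089]
scene cap_a 0.86 [249 200 280 238] [ 0.587 -0.009  0.046]
scene cap_a 0.59 [286 192 316 229] [0.589 0.048 0.044]
scene tray 0.61 [149 171 372 291] [ 0.595 -0.018  0.029]
```

```bash
python3 -c "
import cv2,numpy as np
a=cv2.imread('pics/scene0.png');b=cv2.imread('pics/wrist0.png');cv2.imwrite('pics/c0.png',cv2.resize(np.hstack([a,b]),(800,300)))"
```

```text
(no output)
```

View pics/scene0.png

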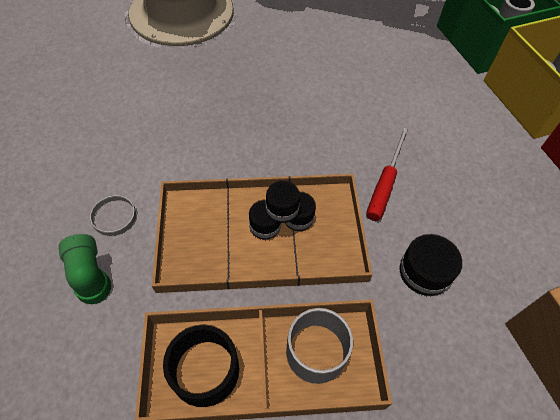

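View pics/wrist0.png

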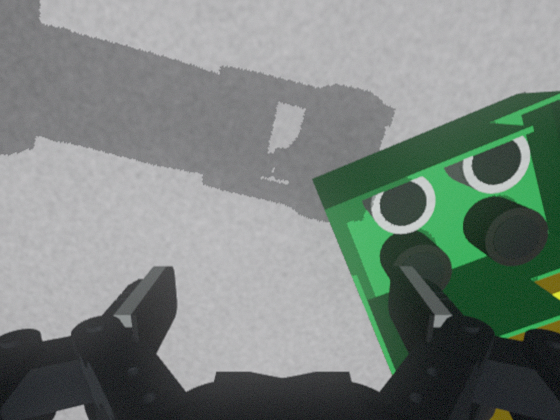

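The scene view shows the tray at columns 155–368, rows 178–290. The heap is near (285,205), with the top cap at (283,200) and the bottom caps at (265,218) and (300,210). Scene right is +y. The wrist view shows only the green bin. Next I'll measure the tray and cap tops.

Run:
```python
from h import *
im,d,W=cloud('scene')
roi=np.zeros((420,560),bool); roi[165:300,140:385]=1
g=im.astype(int).max(-1)
for lo,hi in [(.08,.1),(.040,.054)]:
    m=roi&(W[...,2]>lo)&(W[...,2]<hi)&(g<90)
    n,l=cv2.connectedComponents(m.astype(np.uint8))
    for i in range(1,n):
        p=W[l==i]
        if len(p)>40:
            c,r=cv2.minEnclosingCircle(p[:,:2].astype(np.float32)); print(lo,len(p),np.round(c,4),round(r,4),p[:,2].mean().round(4),p.min(0).round(3),p.max(0).round(3))
m=roi&(W[...,2]>.019)&(W[...,2]<.031)&(im[...,2].astype(int)>im[...,0]+15)
p=W[m]; box=cv2.minAreaRect(p[:,:2].astype(np.float32)); print(len(p),box)
q=roi&(W[...,2]<.009)&(W[...,2]>-.002)&(g<60)
for y0 in np.arange(-.2,.2,.01):
    k=W[q]; k=k[(k[:,1]>y0)&(k[:,1]<y0+.01)]
    if len(k)>15: print(round(y0,2),len(k),k[:,:2].mean(0).round(3))
```

```text
0.08 807 [0.58   0.0214] 0.0243 0.0871 [ 0.556 -0.002  0.08 ] [0.603 0.045 0.091]
0.04 911 [0.5778 0.023 ] 0.0508 0.0455 [ 0.553 -0.027  0.04 ] [0.603 0.073 0.054]
2773 ((0.587112307548523, 0.012518584728240967), (0.36115947365760803, 0.18566377460956573), 73.8541259765625)
-0.18 30 [ 0.609 -0.175]
-0.17 28 [ 0.593 -0.165]
-0.16 29 [ 0.582 -0.155]
-0.15 24 [ 0.55  -0.145]
-0.14 27 [ 0.563 -0.135]
-0.13 16 [ 0.564 -0.125]
-0.12 21 [ 0.577 -0.114]
-0.11 20 [ 0.567 -0.106]
-0.1 18 [ 0.571 -0.095]
-0.09 25 [ 0.585 -0.085]
-0.08 33 [ 0.582 -0.075]
-0.07 35 [ 0.56  -0.065]
-0.06 23 [ 0.561 -0.056]
-0.05 22 [ 0.539 -0.045]
-0.04 17 [ 0.552 -0.035]
-0.03 24 [ 0.583 -0.024]
-0.02 20 [ 0.612 -0.015]
-0.01 17 [ 0.63  -0.006]
0.0 26 [0.606 0.006]
0.01 26 [0.636 0.015]
0.02 31 [0.634 0.026]
0.03 29 [0.627 0.035]
0.04 21 [0.657 0.045]
0.05 18 [0.653 0.055]
0.06 16 [0.656 0.065]
0.07 20 [0.619 0.075]
0.08 20 [0.622 0.085]
0.09 18 [0.606 0.094]
0.11 18 [0.624 0.114]
0.12 22 [0.59  0.125]
0.13 18 [0.586 0.135]
```

```bash
cat >> h.py <<'E'
def ray(name,px,z):
    c=calibration(name); R=np.array(c['R']);t=np.array(c['t'])
    px=np.atleast_2d(px).astype(float)
    dd=np.c_[(px[:,0]-c['cx'])/c['fx'],(px[:,1]-c['cy'])/c['fy'],np.ones(len(px))]@R
    o=-R.T@t; return o+dd*((z-o[2])/dd[:,2])[:,None]
E
python3 - <<'E'
from h import *
im,d,W=cloud('scene')
print(ray('scene',[[163,181],[355,177],[370,280],[154,290]],.025).round(4))
print(ray('scene',[[228,183],[228,284],[295,240],[299,280]],.004).round(4))
from scipy.optimize import minimize
g=im.max(-1); v,u=np.mgrid[:420,:560]
m=(W[...,2]>.042)&(W[...,2]<.05)&(g<90)&(v>165)&(v<300)&(u>140)&(u<385)
p=W[m][:,:2]
def f(x):
    c=x[:2];e=.027*np.array([np.cos(x[2]),np.sin(x[2])])
    r=np.minimum(np.linalg.norm(p-c-e,axis=1),np.linalg.norm(p-c+e,axis=1))
    return (np.maximum(r-.0235,0)**2).sum()*1e6
best=min((minimize(f,[.58,.023,a],method='Nelder-Mead') for a in (1.2,1.57,1.9)),key=lambda r:r.fun)
print(best.x,best.fun,len(p))
print(nets.pinpoint('scene','tray')[:1],[ray('scene',r['location'],0).round(3) for r in nets.pinpoint('scene','tray')[:1]])
cv2.imwrite('pics/s1.png',cv2.resize(im[160:310,130:390],None,fx=3,fy=3,interpolation=2))
T=calibration('wrist'); print(np.array(T['tool_from_camera']).round(3),T['fx'])
E
```

```text
[[ 0.4559 -0.1335  0.025 ]
 [ 0.5482  0.1587  0.025 ]
 [ 0.7178  0.1029  0.025 ]
 [ 0.6331 -0.1839  0.025 ]]
[[ 0.4782 -0.0346  0.004 ]
 [ 0.649  -0.0849  0.004 ]
 [ 0.6137  0.0314  0.004 ]
 [ 0.6769  0.0135  0.004 ]]
[0.58140653 0.02360114 1.48454769] 648.4064571703416 844
[{'location': [259.8, 229.8], 'p': 0.85}] [array([[ 0.577, -0.013,  0.   ]])]
[[ 0.    -0.962 -0.272  0.07 ]
 [ 1.     0.    -0.     0.001]
 [ 0.    -0.272  0.962 -0.124]
 [ 0.     0.     0.     1.   ]] 358.2345103835255
```

View pics/s1.png

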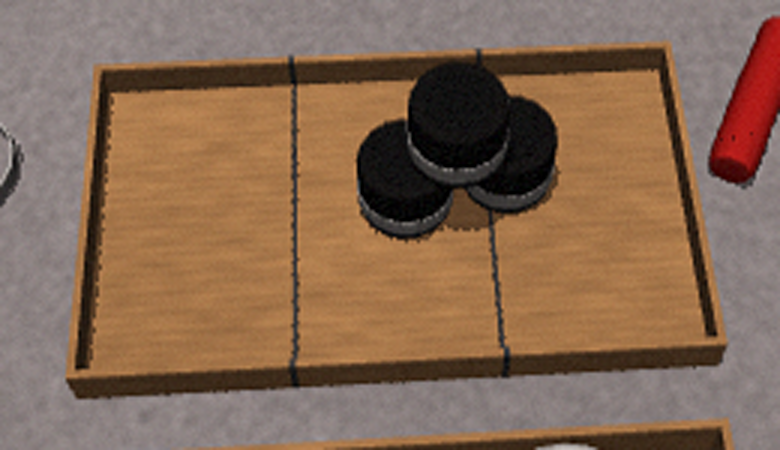

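The crop shows the heap: the top cap's top face is at about crop (458,105), the bottom caps at (402,170) and (513,150). The tray is turned about -17° about z, with its centre near (0.589, -0.014). I'll rotate the tool, then go above the heap.

Request:
move_arm(hand=[8.5,8.5,8.5,8.5,8.5,8.5,8.5,8.5,8.5,8.5,8.5,8.5,8.5], delta_pos=[[0,0,0],[0,0,0],[0,0,0],[0,0,0],[0,0,0],[0,0,0],[0,0,0],[0,0,0],[0,0,0],[0,0,0],[0,0,0],[0,0,0],[0,0,0]], rotation=[[0,0,7],[0,0,7],[0,0,7],[0,0,7],[0,0,7],[0,0,7],[0,0,7],[0,0,7],[0,0,7],[0,0,7],[0,0,7],[0,0,7],[0,0,0]])

```text
t: 1.58
position: [0.2053, 0.4832, 0.2503]
eef_rot: [0.805, 0.593, -0.0, 0.0]
contact_force: [-0.3, 0.1, -0.5]
finger_gap: 0.0857
finger_force: 0.0
```

Request:
move_arm(hand=[8.5,8.5,8.5,8.5,8.5,8.5,8.5,8.5,8.5,8.5,8.5,8.5,8.5,8.5,8.5,8.5,8.5], delta_pos=[[-2.2,3.3,0],[-2.2,3.3,0],[-2.2,3.3,0],[-2.2,3.3,0],[-2.2,3.3,0],[-2.2,3.3,0],[-2.2,3.3,0],[-2.2,3.3,0],[-2.2,3.3,0],[-2.2,3.3,0],[-2.2,3.3,0],[-2.2,3.3,0],[-2.2,3.3,0],[-2.2,3.3,0],[-2.2,3.3,0],[0,0,0],[0,0,0]], rotation=[[0,0,0],[0,0,0],[0,0,0],[0,0,0],[0,0,0],[0,0,0],[0,0,0],[0,0,0],[0,0,0],[0,0,0],[0,0,0],[0,0,0],[0,0,0],[0,0,0],[0,0,0],[0,0,0],[0,0,0]])

```text
t: 3.0
position: [0.5825, 0.0213, 0.2495]
eef_rot: [0.804, 0.595, -0.0, -0.0]
contact_force: [0.3, 0.9, -0.1]
finger_gap: 0.0852
finger_force: 0.0
```

```bash
cat >> h.py <<'E'
def totool(p):
    s=arm.get_state(); return (Ro.from_quat(s['eef_rot']).as_matrix().T@(np.array(p)-s['position'])*100).round(2)
E
python3 - <<'E'
from h import *
s=arm.get_state(); print(s['position'].round(4),Ro.from_quat(s['eef_rot']).as_matrix().round(3),s['t'])
im,d,W=cloud('wrist'); cv2.imwrite('pics/w1.png',im)
g=im.max(-1)
near=(abs(W[...,0]-.58)<.08)&(abs(W[...,1]-.02)<.09)&(g<90)
p=W[near&(W[...,2]>.082)&(W[...,2]<.095)].astype(np.float32)
print(cv2.minEnclosingCircle(p[:,:2]),p[:,2].mean(),totool([*cv2.minEnclosingCircle(p[:,:2])[0],.074]))
p=W[near&(W[...,2]>.042)&(W[...,2]<.052)]; print(len(p),p.min(0),p.max(0))
for r in nets.find_in('wrist','cap_a')[:4]: print(r)
E
```

```text
[0.5825 0.0213 0.2495] [[ 0.292  0.956 -0.001]
 [ 0.956 -0.292  0.   ]
 [-0.    -0.001 -1.   ]] 3.0Traceback (most recent call last):
  File "<stdin>", line 7, in <module>
cv2.error: OpenCV(4.12.0) /io/opencv/modules/imgproc/src/shapedescr.cpp:201: error: (-215:Assertion failed) count >= 0 && (depth == CV_32F || depth == CV_32S) in function 'minEnclosingCircle'
```

View pics/w1.png

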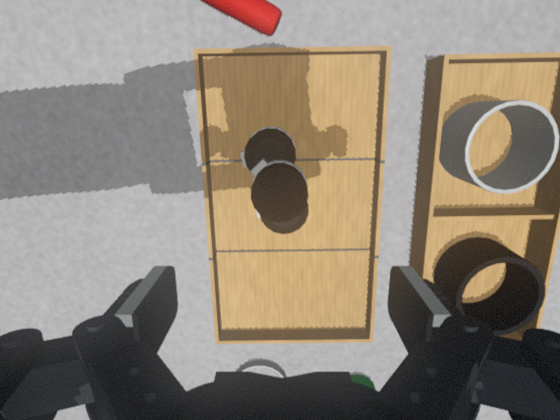

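The wrist view shows the tray square to the tool, with the top cap at (279,192), the bottom cap in the third beyond the line at (270,150), and the other bottom cap under the top one at (284,215). I need to find out why the point filter came back empty.

Run:
```python
from h import *
im,d,W=cloud('wrist')
for u,v in [(279,192),(270,145),(285,226),(235,210),(300,300),(235,161),(350,160),(245,251),(350,249)]: print(u,v,im[v,u],d[v,u],W[v,u].round(4))
for r in nets.find_in('wrist','cap_a')[:4]: print(r)
print(np.array(calibration('wrist')['tool_from_camera']))
```

```text
279 192 [48 57 65] 0.29160637 [0.5798 0.027  0.0891]
270 145 [42 54 56] 0.3241074 [0.5815 0.0615 0.0458]
285 226 [64 79 90] 0.3449795 [ 0.5722 -0.0163  0.0459]
235 210 [127 175 206] 0.38425735 [0.5223 0.0031 0.004 ]
300 300 [122 173 205] 0.4133921 [ 0.559  -0.1209  0.0042]
235 161 [ 82  93 102] 0.37060446 [0.5393 0.0528 0.0034]
350 160 [122 128 134] 0.3689424 [0.6532 0.0195 0.0046]
245 251 [117 137 154] 0.39602426 [ 0.5178 -0.0445  0.0051]
350 249 [113 149 178] 0.39598534 [ 0.6295 -0.0762  0.0044]
{'extent': [250.9, 157.4, 310.9, 223.1], 'p': 0.98}
{'extent': [244.4, 129.5, 298.6, 168.0], 'p': 0.87}
{'extent': [257.3, 204.5, 309.1, 236.6], 'p': 0.69}
[[ 4.60855365e-04 -9.62185673e-01 -2.72394049e-01  6.97358079e-02]
 [ 9.99999888e-01  4.72641345e-04  2.23447720e-05 -4.30559169e-04]
 [ 1.07244870e-04 -2.72394028e-01  9.62185783e-01 -1.23523192e-01]
 [ 0.00000000e+00  0.00000000e+00  0.00000000e+00  1.00000000e+00]]
```

Run:
```python
from h import *
from scipy.optimize import minimize
im,d,W=cloud('wrist'); g=im.max(-1)
near=(abs(W[...,0]-.58)<.08)&(abs(W[...,1]-.02)<.09)&(g<110)
p=W[near&(W[...,2]>.084)&(W[...,2]<.095)]
c,r=cv2.minEnclosingCircle(p[:,:2].astype(np.float32)); print(c,r,len(p),totool([*c,.074]))
p=W[near&(W[...,2]>.043)&(W[...,2]<.05)][:,:2]
def f(x):
    c=x[:2];e=.027*np.array([np.cos(x[2]),np.sin(x[2])])
    r=np.minimum(np.linalg.norm(p-c-e,axis=1),np.linalg.norm(p-c+e,axis=1))
    return (np.maximum(r-.024,0)**2).sum()*1e6
b=min((minimize(f,[.58,.023,a],method='Nelder-Mead') for a in (1.2,1.57,1.9)),key=lambda r:r.fun); x=b.x
e=.027*np.array([np.cos(x[2]),np.sin(x[2])])
C=np.array([.5886,-.014]); y=np.array([.29,.957]); X=np.array([.957,-.29])
for q in (c,x[:2]+e,x[:2]-e): q=np.array(q); print(q.round(4),'tray',((q-C)@X).round(4),((q-C)@y).round(4))
# line points
for q in W[[161,160,251,249],[235,350,245,350]]: print(((q[:2]-C)@X).round(4),((q[:2]-C)@y).round(4))
```

```text
(0.5798383951187134, 0.023004746064543724) 0.023953571915626526 2472 [-0.14 -0.14 17.66]
[0.5798 0.023 ] tray -0.0191 0.0329
[0.5793 0.0514] tray -0.0278 0.0599
[ 0.5766 -0.0025] tray -0.0148 0.0075
-0.067 0.0506
0.0515 0.0518
-0.0595 -0.0495
0.0572 -0.0475
```

Request:
move_arm(hand=[8.5,8.5,8.5,8.5,8.5,8.5,8.5,8.5], delta_pos=[[-0.1,-0.1,3],[0,0,3],[0,0,3],[0,0,3],[0,0,2.5],[0,0,2],[0,0,1],[0,0,0]], rotation=[[0,0,0],[0,0,0],[0,0,0],[0,0,0],[0,0,0],[0,0,0],[0,0,0],[0,0,0]])

```text
t: 3.87
position: [0.5796, 0.023, 0.0738]
eef_rot: [0.803, 0.595, -0.001, -0.001]
contact_force: [-0.3, 0.3, 0.0]
finger_gap: 0.0851
finger_force: 0.0
```

Request:
move_arm(hand=[4,4,4,4,4,4,4,4,4,4], delta_pos=[[0,0,0],[0,0,0],[0,0,0],[0,0,0],[0,0,0],[0,0,0],[0,0,0],[0,0,0],[0,0,0],[0,0,0]], rotation=[[0,0,0],[0,0,0],[0,0,0],[0,0,0],[0,0,0],[0,0,0],[0,0,0],[0,0,0],[0,0,0],[0,0,0]])

```text
t: 4.7
position: [0.5816, 0.0221, 0.0771]
eef_rot: [0.804, 0.595, 0.001, 0.001]
contact_force: [-1.2, 0.7, 6.9]
finger_gap: 0.0466
finger_force: 61.4
```

Request:
move_arm(hand=[4,4,4,4,4,4,4,4,4,4,4,4], delta_pos=[[0,0,-1],[0,0,-2],[0,0,-3],[-2,0.5,0],[-2.5,0.5,0],[-2.5,0.5,0],[-2.5,0,0],[-2,0,0],[-1.5,0,0],[-0.3,0,0],[0,0,0],[0,0,0]], rotation=[[0,0,0],[0,0,0],[0,0,0],[0,0,0],[0,0,0],[0,0,0],[0,0,0],[0,0,0],[0,0,0],[0,0,0],[0,0,0],[0,0,0]])

```text
t: 5.7
position: [0.5564, -0.1089, 0.1358]
eef_rot: [0.804, 0.595, 0.0, 0.0]
contact_force: [-0.8, -0.2, -0.5]
finger_gap: 0.0466
finger_force: 61.6
```

Run:
```python
from h import *
s=arm.get_state(); q=s['position'];print(q.round(4),s['contact_force'],s['finger_gap'],Ro.from_quat(s['eef_rot']).as_matrix()[:,2].round(3))
C=np.array([.5886,-.014]); y=np.array([.29,.957]); X=np.array([.957,-.29]);print((q[:2]-C)@X,(q[:2]-C)@y)
im,d,W=cloud('wrist'); cv2.imwrite('pics/w2.png',im)
im,d,W=cloud('scene')
k=(abs(W[...,0]-q[0])<.03)&(abs(W[...,1]-q[1])<.035)&(W[...,2]<q[2]+.03)&(W[...,2]>.05)&(im.max(-1)<110)
print(np.percentile(W[k][:,2],[0,2,10,90]))
b=nets.find_in('scene','cap_a'); print([(r['extent'],round(r['p'],2)) for r in b[:3]])
cv2.imwrite('pics/s2.png',np.vstack([cv2.resize(im[130:310,130:390],None,fx=2,fy=2)]))
```

```text
[ 0.5564 -0.1089  0.1358] [-0.84473482 -0.17535459 -0.54189811] 0.04656157896740844 [ 0.001  0.    -1.   ]
-0.0032718005502176996 -0.10011885538470673
[0.10299922 0.10707093 0.1149539  0.14700918]
[([186.0, 166.3, 205.6, 209.6], 0.91), ([286.5, 190.7, 316.9, 231.1], 0.68), ([246.6, 200.1, 282.3, 240.0], 0.58)]
```

View pics/s2.png

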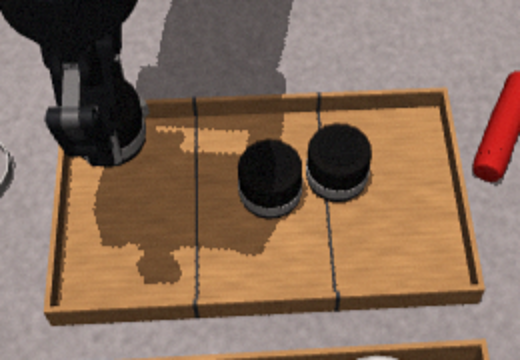

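View pics/w2.png

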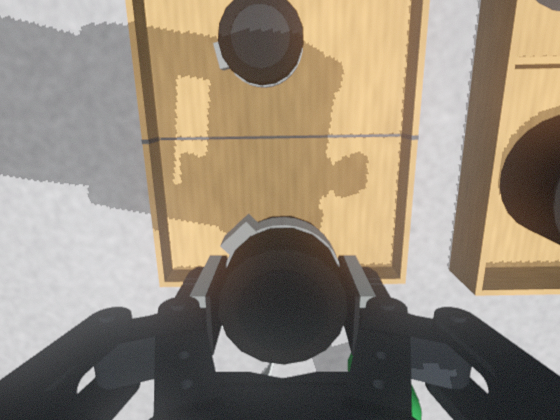

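Cap_c is held upright in the jaws, at (285,290) in the wrist view, over the far third. The two bottom caps are undisturbed, at crop (270,175) and (340,160). I'll lower it now.

Request:
move_arm(hand=[4,4,4,4,4,4,4,4,4], delta_pos=[[0,0,2],[0,0,2.5],[0,0,2],[0,0,1.5],[0,0,1],[0,0,0.4],[0,0,0.3],[0,0,0.1],[0,0,0]], rotation=[[0,0,0],[0,0,0],[0,0,0],[0,0,0],[0,0,0],[0,0,0],[0,0,0],[0,0,0],[0,0,0]])

```text
t: 6.6
position: [0.5566, -0.1095, 0.0379]
eef_rot: [0.804, 0.595, 0.0, 0.0]
contact_force: [0.2, -0.3, 0.5]
finger_gap: 0.0467
finger_force: 61.6
```

Request:
move_arm(hand=[4,4,4], delta_pos=[[0,0,0.15],[0,0,0.1],[0,0,0]], rotation=[[0,0,0],[0,0,0],[0,0,0]])

```text
t: 6.85
position: [0.5564, -0.1096, 0.0351]
eef_rot: [0.804, 0.595, 0.0, 0.0]
contact_force: [0.4, -0.3, 0.5]
finger_gap: 0.0471
finger_force: 61.8
```

Request:
move_arm(hand=[4,4,4], delta_pos=[[0,0,0.1],[0,0,0.1],[0,0,0]], rotation=[[0,0,0],[0,0,0],[0,0,0]])

```text
t: 7.1
position: [0.5565, -0.1096, 0.035]
eef_rot: [0.804, 0.595, 0.0, 0.0]
contact_force: [-8.2, 2.0, 20.8]
finger_gap: 0.0468
finger_force: 63.9
```

Request:
move_arm(hand=[4,7,7,7,7,7,7,7,7,7,7,7,7,7,7,7,7,7], delta_pos=[[0,0,-0.2],[0,0,0],[0,0,0],[0,0,0],[0,0,0],[0,0,0],[0,0,-1],[0,0,-3],[0,0,-4],[0,0,-4],[3,-0.5,0],[3,-0.5,0],[3,-0.5,0],[3,-0.5,0],[3,-0.4,0],[1,0,0],[0,0,0],[0,0,0]], rotation=[[0,0,0],[0,0,0],[0,0,0],[0,0,0],[0,0,0],[0,0,0],[0,0,0],[0,0,0],[0,0,0],[0,0,0],[0,0,0],[0,0,0],[0,0,0],[0,0,0],[0,0,0],[0,0,0],[0,0,0],[0,0,0]])

```text
t: 8.6
position: [0.5801, 0.0501, 0.1551]
eef_rot: [0.804, 0.595, -0.0, 0.0]
contact_force: [0.2, 0.4, 0.3]
finger_gap: 0.0701
finger_force: 0.0
```

```bash
cat > m.py <<'E'
from h import *
s=arm.get_state(); q=s['position'];print(q.round(4),s['finger_gap'])
C=np.array([.5886,-.014]); y=np.array([.29,.957]); X=np.array([.957,-.29])
for n in ('wrist','scene'):
    im,d,W=cloud(n); cv2.imwrite(f'pics/{n}_{s["t"]:.1f}.png',im)
    t=(W[...,:2]-C)@np.stack([X,y],1)
    k=(abs(t[...,0])<.08)&(abs(t[...,1])<.145)&(W[...,2]>.038)&(W[...,2]<.055)&(im.max(-1)<115)
    N,l=cv2.connectedComponents(k.astype(np.uint8))
    for i in range(1,N):
        p=W[l==i]
        if len(p)<100: continue
        c,r=cv2.minEnclosingCircle(p[:,:2].astype(np.float32)); c=np.array(c)
        print(n,len(p),c.round(4),'r',round(r,4),'z',np.median(p[:,2]).round(4),'tray',((c-C)@X).round(4),((c-C)@y).round(4),'tool',totool([*c,.033]))
E
python3 m.py
```

```text
[0.5801 0.0501 0.1551] 0.07014465299259806
wrist 3668 [0.5793 0.0517] r 0.0238 z 0.046 tray -0.0279 0.0602 tool [ 0.2  -0.14 12.2 ]
wrist 3171 [ 0.576  -0.0021] r 0.0239 z 0.046 tray -0.0155 0.0077 tool [-5.05  1.12 12.2 ]
scene 719 [0.5795 0.05  ] r 0.0242 z 0.0456 tray -0.0273 0.0586 tool [ 0.06 -0.07 12.19]
scene 739 [ 0.5762 -0.0041] r 0.0243 z 0.0454 tray -0.0148 0.0059 tool [-5.21  1.2  12.19]
scene 767 [ 0.5564 -0.1105] r 0.024 z 0.0453 tray -0.0028 -0.1017 tool [-15.96   2.44  12.2 ]
```

Cap_c is placed at tray (-3, -101) mm. Next I'll grasp the cap in the +y third.

Request:
move_arm(hand=[7,7,7,7,7,7,7,4,4,4,4,4,4,4], delta_pos=[[0.1,-0.1,2],[0,0,3],[0,0,3],[0,0,2],[0,0,1.2],[0,0,0.6],[0,0,0],[0,0,0],[0,0,0],[0,0,0],[0,0,0],[0,0,0],[0,0,0],[0,0,0]], rotation=[[0,0,0],[0,0,0],[0,0,0],[0,0,0],[0,0,0],[0,0,0],[0,0,0],[0,0,0],[0,0,0],[0,0,0],[0,0,0],[0,0,0],[0,0,0],[0,0,0]])

```text
t: 9.87
position: [0.5805, 0.0515, 0.0386]
eef_rot: [0.804, 0.595, 0.001, 0.001]
contact_force: [0.8, -1.2, 6.8]
finger_gap: 0.0464
finger_force: 61.7
```

Request:
move_arm(hand=[4,4,4,4,4,4,4,4,4], delta_pos=[[0,0,-1],[0,0,-0.5],[1.2,0.6,0],[1.6,0.6,0],[1.2,0.6,0],[0,0,0],[0,0,0.8],[0,0,0.6],[0,0,0]], rotation=[[0,0,0],[0,0,0],[0,0,0],[0,0,0],[0,0,0],[0,0,0],[0,0,0],[0,0,0],[0,0,0]])

```text
t: 10.62
position: [0.6081, 0.0842, 0.0375]
eef_rot: [0.804, 0.594, 0.0, -0.0]
contact_force: [0.5, -0.3, 0.0]
finger_gap: 0.0465
finger_force: 64.2
```

Request:
move_arm(hand=[4,4,4], delta_pos=[[0,0,0.1],[0,0,0.1],[0,0,0]], rotation=[[0,0,0],[0,0,0],[0,0,0]])

```text
t: 10.87
position: [0.6081, 0.0842, 0.0373]
eef_rot: [0.804, 0.595, -0.0, 0.0]
contact_force: [-7.5, -0.0, 17.2]
finger_gap: 0.0463
finger_force: 66.1
```

Contact with the floor. I'll release, retreat and check.

Request:
move_arm(hand=[4,7,7,7,7,7,7,7,7,7,7,7,7], delta_pos=[[0,0,-0.2],[0,0,0],[0,0,0],[0,0,0],[0,0,0],[0,0,0],[0,0,-1],[0,0,-3],[0,0,-4],[0,0,-4],[0,0,-4],[0,0,0],[0,0,0]], rotation=[[0,0,0],[0,0,0],[0,0,0],[0,0,0],[0,0,0],[0,0,0],[0,0,0],[0,0,0],[0,0,0],[0,0,0],[0,0,0],[0,0,0],[0,0,0]])

```text
t: 11.95
position: [0.6091, 0.0848, 0.2008]
eef_rot: [0.804, 0.595, 0.002, 0.002]
contact_force: [0.1, -0.4, -0.6]
finger_gap: 0.0697
finger_force: 0.0
```

```bash
python3 m.py; ls -t pics|head -2; cp $(ls -t pics/scene_*|head -1) pics/end.png
```

```text
[0.6091 0.0848 0.2008] 0.06968533873658783
wrist 2605 [0.6074 0.0848] r 0.0237 z 0.046 tray -0.0106 0.1 tool [-0.03 -0.1  16.55]
wrist 2116 [ 0.5765 -0.002 ] r 0.024 z 0.0459 tray -0.0151 0.008 tool [-9.23 -0.52 16.55]
scene 733 [ 0.5765 -0.004 ] r 0.0239 z 0.0455 tray -0.0145 0.006 tool [-9.4  -0.39 16.42]
scene 744 [0.6074 0.0818] r 0.0242 z 0.0456 tray -0.0098 0.0971 tool [-0.29  0.06 16.42]
scene 766 [ 0.5565 -0.1099] r 0.0245 z 0.0454 tray -0.0029 -0.1011 tool [-20.11   0.81  16.43]
scene_11.9.png
wrist_11.9.png
```

View pics/end.png

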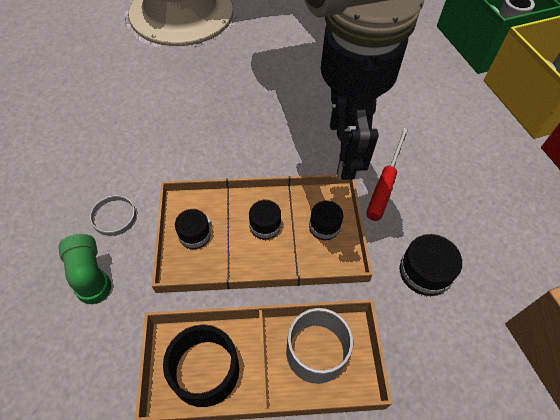

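The caps stand at (193,228), (265,218) and (326,218), one in each third, upright and well apart. The gripper is clear of them, so I'm handing in.

```bash
python3 -c "
from station import job; print(job.finish_job())"
```

```text
the job is handed in; nothing more can be done
None
```

The job is handed in: one cap stands upright in each third, at about y = -101, +7 and +99 mm in the tray frame with gaps over 40 mm, and the gripper is clear; the hand-in call returned no verdict.

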